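# Put away the lab samples and lock the filter cassette in its holder

## Task

Tidy the bench after weighing: stand the two red-lidded sample pots upright side by side in the red tray and the blue-lidded pot upright in the blue tray. Also put the white filter cassette with the yellow stem away in the aluminium holder: slide the orange gate fully open, set the cassette flat in the bay, then slide the gate fully shut over its rim. Pots and cassette may be handled in any order; let go of everything at the end.

Things in the scene. Friction and masses are not known exactly. Their poses are not given: they have to be found in the camera images.
- pot_red_a_mid (a point): A red-lidded sample pot: upright white round pot, 38 mm diameter, with a red screw lid of 40 mm diameter; 60 mm tall overall, 70 g. The point is its centre, 30 mm above its underside; z is up when it stands upright. Loose, stands on the bench.
- pot_red_b_mid (a point): The other red-lidded sample pot: upright white round pot, 38 mm diameter, with a red screw lid of 40 mm diameter; 60 mm tall overall, 70 g. The point is its centre, 30 mm above its underside; z is up when it stands upright. Loose, stands on the bench. Same as the first: they are interchangeable.
- pot_blue_mid (a point): The blue-lidded sample pot: upright white round pot, 38 mm diameter, with a blue screw lid of 40 mm diameter; 60 mm tall overall, 70 g. The point is its centre, 30 mm above its underside; z is up when it stands upright. Loose, stands on the bench.
- cassette_stem (a point): Filter cassette: flat white disc, 70 mm diameter and 14 mm thick, with a round upright yellow stem of 12 mm diameter and 50 mm length at its centre to hold it by; 64 mm tall overall, 90 g. The point is the middle of the stem, 39 mm above the underside of the disc and 25 mm above the disc's top face; z is up. Loose, lies flat on the bench.
- tray_red: Shallow open red tray, fixed to the bench, 110 mm along its x by 170 mm along its y outside; walls 4 mm thick, rim 12 mm above the bench, inner floor 4 mm above the bench. The origin is the centre of its underside, at bench height.
- tray_blue: Shallow open blue tray, fixed to the bench, 110 mm along its x by 170 mm along its y outside; walls 4 mm thick, rim 12 mm above the bench, inner floor 4 mm above the bench. The origin is the centre of its underside, at bench height.
- bay (a point): Centre of the floor, 8 mm above the bench, of the square bay of the fixed aluminium holder: 90 mm wide inside, open on top, walls 5 mm thick, rims 27 mm above the bench. Its y axis points along the holder, the way the gate opens. The holder is 100 mm wide (x) and reaches from y = -50 to +115 mm; past y = 50 mm dark guides at x = -48 and 48 mm rise to 31 mm above the bench.
- gate (a joint): Orange flat gate on the holder, 4 mm thick, top 31 mm above the bench, sliding along the bay's +y. 0 = fully shut (covers the bay from y = 18 mm on: the disc cannot pass, the stem is clear); 0.04 m = fully open at its stop, whole bay clear. Friction about 1.5 N; stays where left. Starts within 5 mm of shut.
- gate_knob (a point): White upright square post on the gate, 14 x 14 mm, 44 mm tall (31 to 75 mm above the bench), by which the gate is slid. The point lies on its axis 55 mm above the bench, 24 mm above the gate's top face; it moves with the gate (60 mm from the bay's centre along y when shut, 100 mm when open). Axes as the bay's.
There are look-alikes about, which are no part of the job. Leave any black look-alike of the part that bears cassette_stem alone.

How it is judged:
By the outcome, as a careful person would: the job done as asked, in the order asked, and still so for the second after the job is handed in, with the robot touching nothing.
It also fails if it takes over 136 s, if anything falls off the work surface, if the arm or the gripper's body presses on something with over 40 N, if the wrist force passes 120 N, or if a joint passes its speed limit or range.

## Robot

A 6-joint arm with a two-finger parallel gripper is mounted at the origin on the work surface. World frame = base frame: x ahead of the robot, y to its left, z up, the work surface at z = 0. Lengths are in m, angles in rad, forces in N, time in s.
With the tool pointing down it reaches from about 0.35 to 0.925 m from the base axis. Payload 6.4 kg.
Tool frame: the origin (TCP) lies on the centre line of the jaws, within the pads' length; the fingertips stand 17 mm ahead of it and the grasp point (between the pads) lies 2 mm behind it; z points along the fingers, y is the line along which they close (so a half turn about z gives the same grasp; the last joint's range is limited). The gripper opens to 94 mm and grips with 3 to 60 N. Pads are 16 mm wide; open, the fingers measure 119 mm over their backs; the gripper's body (75 mm by 177 mm) begins 78 mm behind the grasp point.
Start: joints at [0.968, 0.245, 1.558, -0, 1.339, -0.174], TCP at [0.27, 0.591, 0.222] pointing down, gripper open.
Joint ranges: [-3.13, 3.13], [-1.02, 2.26], [0.13, 2.54], [-0.95, 4.09], [0.21, 2.88], [-2.74, 2.74]. Speed limits (rad/s): [2.57, 2.57, 3.14, 3.14, 3.14, 3.14].

## Interface

Orientations are given as a rotation vector (axis times angle).
In Python, from station import env gives the robot as it stands.
- The arm moves only by the tool play_rows, never from a script. Its argument "steps" is a list of rows, each a list of 2 entries, a list of its own where there are three numbers: the shift along the world's x, y, z in m, then the turn about the world's z in rad. A call has 1 to 12 rows; each row shifts and turns the commanded pose from where the row before left it; what a row does not reach is not made up. A row lasts 1/8 s, in which the tool goes at most 62.5 mm and 10.7 degrees, less where a joint would pass 70% of its speed; a pose out of reach is approached as far as the arm can. A call with a gripper value outside its range is refused whole. "grip" is the closure in counts, from 0 (fully open) to 255 (shut), set as the call begins (left out, the last holds). The fingers move at their own pace and stop on an object; the grip force is fixed at half the most. Time passes only in rows, so rows that do not move let the fingers close. It gives the time, the measured TCP pose, the force, the opening and the grip force at its end, in the units of the state.
- env.observe(): the state, without advancing time (a new reading comes with each control period).
- env.snapshot(name): name is "side" or "top" or "wrist"; returns the picture (420x560x3 uint8, blue, green, red); there is no depth.
- env.camera_params(name): a dict with "vertical_fov" (degrees; the focal length in pixels is half the picture's height over the tangent of half this angle, whatever the lens; pixels are square), "cx", "cy" (the principal point, pixels), "distortion" ([k1, k2, p1, p2, k3] as OpenCV has them; the pictures are not rectified), "T" (4x4, takes a point from camera to world coordinates). Camera axes: x right, y down, z forward; pixel columns grow to the right and rows downward; lengths in m; the calibration is good to about 2 mm. A picture is of the moment at which its call begins: read the wrist's pose just before it. camera_params takes no time and is no camera call; for the wrist camera it gives the pose at the moment of the call.
- env.close_job(): hands the job in; it is judged then, once.
Trained networks look in the newest picture that a camera, given by its name, has taken for a name from the list of things; names that differ only in an ending like _2 or _b are one class to them, and where a whole thing is asked for, a point or a joint stands for the part that bears it (a point fixed in the world has none). Each returns a list of dicts, best first, with "confidence" (0 to 1); they miss things now and then, are a little off and sometimes report something else, mostly with a low value. They report only what shows in the picture. A call takes as long as a camera call. They do not tell look-alikes from the thing itself.
- env.masks_of(target, camera): "pixels" (420x560 bool, what is visible of it).
- env.landmark_of(target, camera): "xyz" ([x, y, z] in m, in the coordinates of the camera as it stood for that picture, good to about 4 mm: a listed point, or the origin of a listed thing).
The state is a dict: "t": time; "joint_pos": joint angles; "joint_vel": joint speeds; "joint_torque": joint torques, N m; "position": TCP position; "tcp_rot": TCP orientation; "contact_force": force on the tool from outside, world axes, zero at the start; "torque": the same for the moment, N m; "finger_gap": finger opening in m; "grasp_force": force on a finger pad.
Only numpy, scipy, OpenCV 4.12 (cv2) and the standard library are available. Lean on these libraries where they do the work, as an engineer would, in place of code of your own. Each camera call takes 0.05 s, during which the arm holds its last target. There are 200 camera calls.

## Working session

There is one attempt and no reset: what is moved stays moved. The work goes in short steps, Python scripts to look and compute and a tool call to move; the robot and the scene stay as the last step left them, time stands still between calls to the robot, and variables do not carry over. Pictures are saved under pics/ and viewed, at most 14 in all, crops included, and the job is handed in when it is done.

Besides the shell and the picture viewer there is one more tool, called after "Request:" as name(argument=value, ...) on one line, values as JSON. play_rows: Moves the arm, as the interface text tells. Its arguments: {"type":"object","properties":{"steps":{"type":"array","items":{"type":"array"}},"grip":{"type":"number"}},"required":["steps"]}

```bash
ls; mkdir -p pics; cat > h.py <<'E'
import numpy as np,cv2
from station import env
def K(c):
    p=env.camera_params(c);f=210/np.tan(np.radians(p["vertical_fov"]/2))
    return np.array([[f,0,p["cx"]],[0,f,p["cy"]],[0,0,1.]]),np.array(p["distortion"],float),np.array(p["T"])
def proj(c,P):
    k,d,T=K(c);P=np.atleast_2d(P).astype(float);Ti=np.linalg.inv(T)
    q=P@Ti[:3,:3].T+Ti[:3,3]
    return cv2.projectPoints(q,np.zeros(3),np.zeros(3),k,d)[0][:,0]
def unproj(c,uv,z):
    k,d,T=K(c);n=cv2.undistortPoints(np.array(uv,float).reshape(-1,1,2),k,d)[:,0]
    r=np.c_[n,np.ones(len(n))]@T[:3,:3].T;o=T[:3,3]
    return o+r*((z-o[2])/r[:,2])[:,None]
def world(c,x):
    T=np.array(env.camera_params(c)["T"]);return T[:3,:3]@x+T[:3,3]
E
cat > a.py <<'E'
from h import *
np.set_printoptions(precision=4,suppress=True)
for c in("top","side"):
    cv2.imwrite(f"pics/{c}0.png",env.snapshot(c))
    print(c,np.array(env.camera_params(c)["T"])[:3,3])
    for n in ["pot_red_a_mid","pot_blue_mid","cassette_stem","tray_red","tray_blue","bay","gate_knob"]:
        for r in env.landmark_of(n,c):
            w=world(c,np.array(r["xyz"]));print(n,round(r["confidence"],2),w,proj(c,w)[0].round())
E
python3 a.py
```

```text
pics
top [ 0.3033 -0.0191  0.9499]
pot_red_a_mid 0.66 [ 0.5733  0.309  -0.0046] [143. 153.]
pot_red_a_mid 0.62 [ 0.4568 -0.0877  0.0328] [316. 204.]
pot_blue_mid 0.75 [0.4068 0.2419 0.0399] [162. 223.]
pot_blue_mid 0.52 [0.4612 0.0823 0.0334] [237. 200.]
cassette_stem 0.97 [0.4055 0.2436 0.0397] [161. 224.]
cassette_stem 0.84 [0.2726 0.2623 0.0363] [149. 286.]
cassette_stem 0.8 [0.3996 0.3557 0.0421] [110. 225.]
tray_blue 0.69 [ 0.575   0.3074 -0.0029] [144. 152.]
bay 0.74 [ 0.6187 -0.0413  0.0088] [296. 135.]
gate_knob 0.97 [0.6062 0.0195 0.057 ] [268. 133.]
side [ 0.2213 -0.8824  0.5824]
pot_red_a_mid 0.86 [ 0.4531 -0.089   0.0317] [281. 247.]
pot_blue_mid 0.63 [0.4585 0.0816 0.0354] [267. 213.]
cassette_stem 0.71 [0.4028 0.2395 0.0435] [238. 189.]
cassette_stem 0.55 [0.3888 0.3594 0.0387] [227. 175.]
cassette_stem 0.46 [0.6085 0.0211 0.0607] [325. 210.]
tray_red 0.74 [ 0.5322 -0.3207  0.0073] [347. 314.]
tray_blue 0.55 [0.569  0.3091 0.0049] [283. 186.]
tray_blue 0.4 [0.4552 0.0818 0.0369] [266. 213.]
bay 0.86 [ 0.6179 -0.0404  0.0112] [335. 236.]
gate_knob 0.84 [0.6062 0.024  0.0622] [324. 209.]
gate_knob 0.38 [ 0.532  -0.3244  0.0016] [348. 317.]
```

View pics/top0.png

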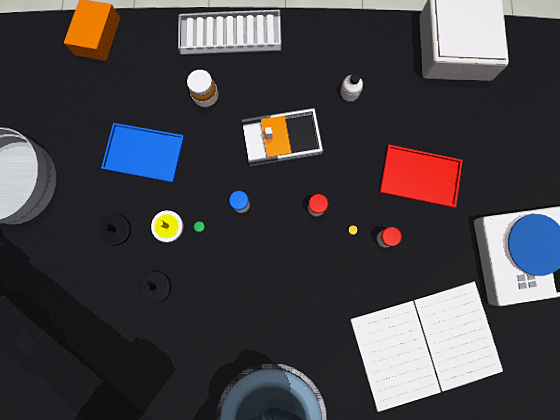

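View pics/side0.png

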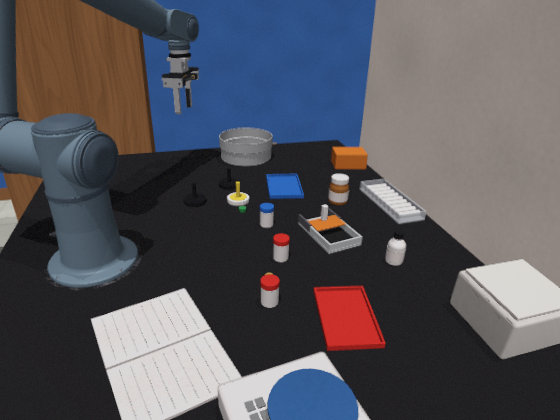

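Top view: the red pots are at (318,204) and (391,237), the blue pot at (238,200). The holder is at (283,136), with its knob at (268,132) and the gate opening leftwards.
Cassette candidates are (166,226), white with a yellow centre, and (115,229) and (155,286), both black. The first fits the description; the crop below should confirm it.

```bash
cat > b.py <<'E'
from h import *
np.set_printoptions(precision=4,suppress=True)
t=cv2.imread("pics/top0.png");s=cv2.imread("pics/side0.png")
A=cv2.resize(t[190:310,90:250],None,fx=2.5,fy=2.5,interpolation=cv2.INTER_CUBIC)
B=cv2.resize(t[95:175,230:336],(400,300),interpolation=cv2.INTER_CUBIC)
C=cv2.resize(s[160:220,180:260],(400,300),interpolation=cv2.INTER_CUBIC)
D=cv2.resize(s[190:250,290:370],(400,300),interpolation=cv2.INTER_CUBIC)
cv2.imwrite("pics/crop1.png",np.vstack([np.hstack([A,B]),np.hstack([C,D])]))
for c,img in(("top",t),("side",s)):
    hsv=cv2.cvtColor(img,cv2.COLOR_BGR2HSV)
    H,S,V=[hsv[...,i].astype(int) for i in range(3)]
    m={"red":((H<6)|(H>174)),"blue":(H>100)&(H<118),"orange":(H>8)&(H<20),"yel":(H>24)&(H<34)}
    for k,v in m.items():
        v=(v&(S>140)&(V>90)).astype(np.uint8)
        n,l,st,ce=cv2.connectedComponentsWithStats(v)
        for i in range(1,n):
            if 12<st[i,4]<9000:
                r=cv2.minAreaRect(np.argwhere(l==i)[:,::-1].astype(np.float32))
                z=.06 if st[i,4]<500 else .008
                if k=="orange": z=.031
                bp=unproj(c,cv2.boxPoints(r),z)
                print(c,k,st[i],ce[i].round(1),unproj(c,[ce[i]],z)[0][:2],"box" if st[i,4]>500 else "",bp[:,:2].tolist() if 0 else np.round(bp[:,:2],3).tolist() if st[i,4]>500 else "")
E
python3 b.py
```

```text
top red [ 380  144   83   64 3693] [421.  175.8] [ 0.5303 -0.3232] box [[0.492, -0.226], [0.603, -0.251], [0.57, -0.427], [0.46, -0.399]]
top red [309 194  19  19 298] [318.1 203.1] [ 0.4544 -0.089 ]  
top red [382 227  20  19 305] [391.3 236.1] [ 0.3887 -0.2411]  
top blue [ 101  122   83   61 3476] [142.6 151.8] [0.5733 0.3071] box [[0.533, 0.402], [0.649, 0.391], [0.616, 0.215], [0.503, 0.229]]
top blue [229 191  20  19 297] [238.3 199.8] [0.4577 0.0776]  
top blue [ 509  214   51   62 2622] [535.6 244.3] [ 0.3814 -0.5803] box [[0.448, -0.522], [0.451, -0.641], [0.314, -0.632], [0.313, -0.515]]
top orange [  64    0   56   60 2361] [91.9 29. ] [0.8712 0.4507] box [[0.819, 0.522], [0.969, 0.496], [0.925, 0.38], [0.78, 0.409]]
top orange [190  80  25  20 128] [204.8  92.7] [0.7075 0.1669]  
top orange [261 116  31  41 854] [276.3 136.2] [0.6072 0.0021] box [[0.648, 0.039], [0.658, -0.016], [0.57, -0.032], [0.56, 0.022]]
top yel [155 215  23  23 419] [166.1 225.9] [0.3992 0.227 ]  
top yel [349 228   8   7  24] [352.9 231.2] [ 0.3973 -0.1614]  
side red [273 233  17  13 183] [280.9 2
[... 530 characters left out ...]
[311.5 397.3] [ 0.3964 -0.4917] box [[0.341, -0.419], [0.493, -0.456], [0.453, -0.547], [0.318, -0.513]]
side orange [332 146  35  23 743] [348.9 157.4] [0.8708 0.4517] box [[0.855, 0.587], [0.996, 0.561], [0.889, 0.34], [0.767, 0.365]]
side orange [   0  173   42   47 1012] [ 19.5 190.6] [-0.2809  0.403 ] box [[-0.362, 0.347], [-0.394, 0.691], [-0.228, 0.478], [-0.227, 0.201]]
side orange [330 183  19  10 126] [338.7 188.1] [0.7252 0.2014]  
side orange [332 202  11   3  14] [337.4 203.1] [0.681 0.104]  
side orange [309 215  36  16 320] [326.6 222.9] [0.6067 0.0002]  
side yel [236 181   4  10  23] [237.6 185.2] [0.4015 0.2289]  
side yel [230 192  16   8  80] [237.6 196.4] [0.3885 0.153 ]
```

View pics/crop1.png

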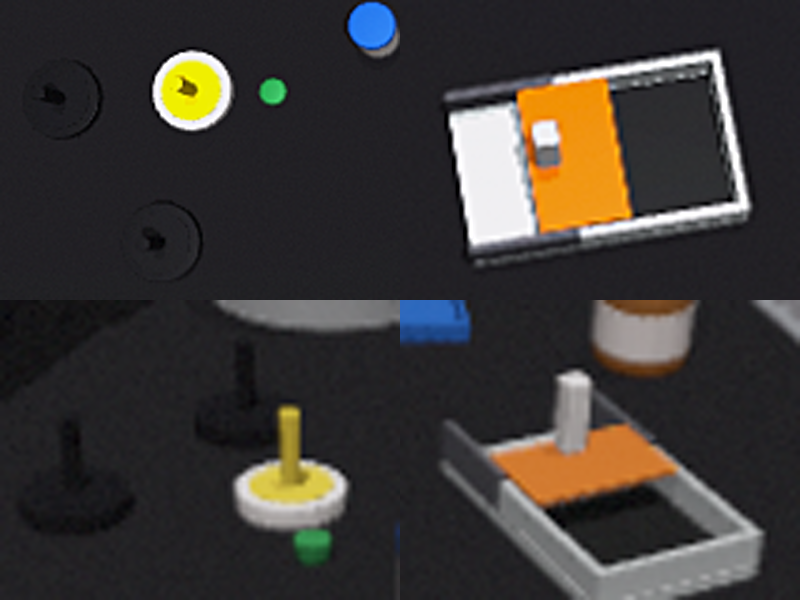

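The crop confirms it: the cassette at top-view pixel (166,226) has a white disc and yellow stem. The other two are black and stay put. Cassette ≈ (0.404,0.240), and the bay yaw is ≈ +10°. I'll move above the gate and check from near.

```bash
python3 -c "
from h import *
s=env.observe();print(s['t'],s['position'],s['tcp_rot'],s['finger_gap'])
from scipy.spatial.transform import Rotation as R
print(R.from_rotvec(s['tcp_rot']).as_matrix().round(3))
print(unproj('top',[[166.1,225.9]],.014))
T=np.linalg.inv(np.eye(4));print(env.camera_params('wrist'))"
```

```text
0.8 [0.27024945 0.59118923 0.22247107] [-6.68382207e-01 -3.06966098e+00 -6.63512040e-05] 0.09442317503298898
[[-0.909  0.416  0.   ]
 [ 0.416  0.909  0.   ]
 [ 0.     0.    -1.   ]]
[[0.40416335 0.23965712 0.014     ]]
{'vertical_fov': 65.69746297322422, 'cx': 275.7005404436907, 'cy': 208.47322247573098, 'distortion': array([-0.03117332,  0.        ,  0.        ,  0.        ,  0.        ]), 'T': array([[ 4.15300040e-01,  8.72073802e-01,  2.58869003e-01,
         1.93771833e-01],
       [ 9.09684398e-01, -3.97999409e-01, -1.18620262e-01,
         6.26034921e-01],
       [-4.15912322e-04,  2.84752093e-01, -9.58601102e-01,
         3.84642431e-01],
       [ 0.00000000e+00,  0.00000000e+00,  0.00000000e+00,
         1.00000000e+00]])}
```

Request:
play_rows(steps=[[[0.028, -0.0476, 0], 0.051], [[0.028, -0.0476, 0], 0.051], [[0.028, -0.0476, 0], 0.051], [[0.028, -0.0476, 0], 0.051], [[0.028, -0.0476, 0], 0.051], [[0.028, -0.0476, 0], 0.051], [[0.028, -0.0476, 0], 0.051], [[0.028, -0.0476, 0], 0.051], [[0.028, -0.0476, 0], 0.051], [[0.028, -0.0476, 0], 0.051], [[0.028, -0.0476, 0], 0.051], [[0.028, -0.0476, 0], 0.051]], grip=100)

```text
t: 2.3
position: [0.6071, 0.0182, 0.2227]
tcp_rot: [-0.29, 3.128, 0.0]
contact_force: [1.1, 0.6, 0.8]
finger_gap: 0.0572
grasp_force: 0.0
```

```bash
cat > c.py <<'E'
import sys
from h import *
np.set_printoptions(precision=4,suppress=True)
from scipy.spatial.transform import Rotation as R
s=env.observe();y=R.from_rotvec(s['tcp_rot']).as_matrix()[:,1]
print(s['t'],s['position'],"yaw",np.degrees(np.arctan2(y[1],y[0])),s['finger_gap'])
cv2.imwrite("pics/%s.png"%sys.argv[1],env.snapshot("wrist"))
for n in sys.argv[2:]:
    for r in env.landmark_of(n,"wrist"):
        w=world("wrist",np.array(r["xyz"]));print(n,round(r["confidence"],2),w,proj("wrist",w)[0].round())
E
python3 c.py w1 bay gate_knob
```

```text
2.3 [0.6071 0.0182 0.2227] yaw 100.58340075771171 0.05720424396085426
bay 0.56 [ 0.6186 -0.0454  0.0049] [224. 185.]
gate_knob 0.95 [0.6029 0.0162 0.0498] [274. 191.]
```

View pics/w1.png

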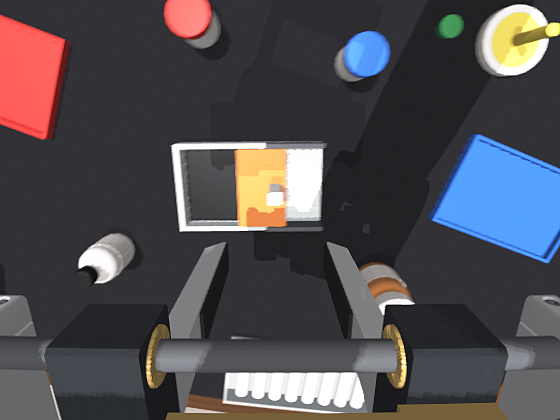

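Wrist picture: the holder lies parallel to the image axes, so the yaw matches. The knob top is at about (275,197), the gate front edge at column 236 and the bay on the left.

```bash
cat > d.py <<'E'
from h import *
np.set_printoptions(precision=4,suppress=True)
print("knobtop",unproj("wrist",[[275,198]],.075))
img=cv2.imread("pics/w1.png");h=cv2.cvtColor(img,cv2.COLOR_BGR2HSV)
m=(h[...,0]>8)&(h[...,0]<24)&(h[...,1]>140)&(h[...,2]>90);m[:140]=0;m[235:]=0
r=cv2.minAreaRect(np.argwhere(m)[:,::-1].astype(np.float32));print(r,unproj("wrist",cv2.boxPoints(r),.031)[:,:2])
print("rim",unproj("wrist",[[173,145],[180,231]],.027)[:,:2])
# predicted overlays
b=np.array([.6175,-.0425]);a=np.radians(10.4);Rm=np.array([[np.cos(a),-np.sin(a)],[np.sin(a),np.cos(a)]])
for L,z in(([[-50,-50],[50,-50]],.027),([[-45,-45],[45,-45]],.027),([[-50,115],[50,115]],.031)):
    p=b+np.array(L)/1000@Rm.T;print(L,proj("wrist",np.c_[p,[z,z]]).round(1))
g=cv2.resize(img[125:250,160:340],None,fx=4,fy=4,interpolation=cv2.INTER_CUBIC);cv2.imwrite("pics/w1c.png",g)
E
python3 d.py
```

```text
knobtop [[0.6042 0.017  0.075 ]]
((260.022216796875, 187.5401611328125), (78.82386779785156, 49.081851959228516), 87.64669799804688) [[ 0.57   -0.0343]
 [ 0.5585  0.0173]
 [ 0.6459  0.0376]
 [ 0.6585 -0.0177]]
rim [[ 0.5778 -0.1007]
 [ 0.6759 -0.0834]]
[[-50, -50], [50, -50]] [[173.  144.6]
 [180.7 231. ]]
[[-45, -45], [45, -45]] [[178.  149.2]
 [184.6 226.9]]
[[-50, 115], [50, 115]] [[325.3 144.6]
 [321.8 232. ]]
```

View pics/w1c.png

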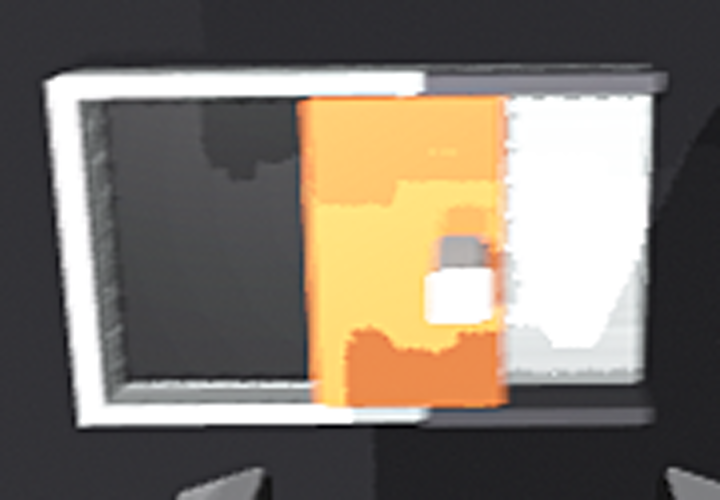

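Request:
play_rows(steps=[[[-0.002, -0.001, -0.05], 0], [[0, 0, -0.05], 0], [[0, 0, -0.04], 0], [[0, 0, -0.02], 0], [[0, 0, 0], 0]])

```text
t: 3.08
position: [0.6033, 0.0198, 0.0616]
tcp_rot: [0.288, -3.126, -0.001]
contact_force: [0.3, -0.0, -0.3]
finger_gap: 0.0572
grasp_force: 0.0
```

Request:
play_rows(steps=[[[0, 0, 0], 0], [[0, 0, 0], 0], [[0, 0, 0], 0], [[0, 0, 0], 0], [[0, 0, 0], 0]], grip=255)

```text
t: 3.7
position: [0.6044, 0.0189, 0.0627]
tcp_rot: [-0.288, 3.128, -0.0]
contact_force: [-0.3, -0.5, 1.5]
finger_gap: 0.0137
grasp_force: 30.0
```

Request:
play_rows(steps=[[[-0.0015, 0.008, 0], 0], [[-0.0015, 0.008, 0], 0], [[-0.0015, 0.008, 0], 0], [[-0.0015, 0.008, 0], 0], [[-0.0014, 0.008, 0], 0], [[0, 0, 0], 0], [[0, 0, 0], 0]])

```text
t: 4.58
position: [0.5971, 0.0572, 0.0626]
tcp_rot: [0.288, -3.128, 0.006]
contact_force: [-1.5, -9.6, 3.1]
finger_gap: 0.0139
grasp_force: 30.0
```

Request:
play_rows(steps=[[[0, 0, 0], 0], [[0, 0, 0], 0], [[0, 0, 0], 0], [[0, 0, 0.04], 0], [[0, 0, 0.05], 0], [[-0.0385, 0.0365, 0], 0], [[-0.0385, 0.0365, 0], 0], [[-0.0385, 0.0365, 0], 0], [[-0.0385, 0.0365, 0], 0], [[-0.0385, 0.0365, 0], 0], [[0, 0, 0], 0], [[0, 0, 0], 0]], grip=100)

```text
t: 6.08
position: [0.4047, 0.2415, 0.1527]
tcp_rot: [-0.288, 3.128, 0.0]
contact_force: [0.2, -0.2, -0.6]
finger_gap: 0.0574
grasp_force: 0.0
```

```bash
python3 c.py w2 cassette_stem; python3 -c "
from h import *
h=cv2.cvtColor(cv2.imread('pics/w2.png'),cv2.COLOR_BGR2HSV)
m=((h[...,0]>24)&(h[...,0]<34)&(h[...,1]>140)&(h[...,2]>80)).astype(np.uint8)
n,l,st,ce=cv2.connectedComponentsWithStats(m);print(st[1:],unproj('wrist',ce[1:],.014)) 
c=np.array([.404,.24]);print(proj('wrist',[[*c,.014],[*c,.064]]))"
```

```text
6.075 [0.4047 0.2415 0.1527] yaw 100.5212421655963 0.05740974408549755
cassette_stem 0.93 [0.3953 0.3585 0.0384] [405. 223.]
cassette_stem 0.86 [0.4045 0.2435 0.038 ] [278. 210.]
cassette_stem 0.77 [0.2688 0.2616 0.0371] [333.  51.]
[[281 175   1   2   2]
 [283 176   2   1   2]
 [286 177   1   1   1]
 [288 178   2   2   2]
 [280 181   1   1   1]
 [291 180   7   7   7]
 [298 188   2   2   3]
 [280 190   3   4   6]
 [267 197  11  19  98]
 [281 196   1   2   2]
 [280 199   1   2   2]
 [278 212   1   1   1]
 [280 212   2   3   4]
 [ 45 312   1   1   1]] [[0.37788855 0.24122677 0.014     ]
 [0.37792964 0.24361889 0.014     ]
 [0.37843764 0.24610354 0.014     ]
 [0.37941441 0.24868424 0.014     ]
 [0.38321365 0.24127613 0.014     ]
 [0.38270232 0.25461303 0.014     ]
 [0.38732593 0.25973053 0.014     ]
 [0.39283211 0.24421473 0.014     ]
 [0.40632699 0.23800958 0.014     ]
 [0.3978374  0.24500063 0.014     ]
 [0.40092182 0.24461046 0.014     ]
 [0.41357446 0.24502384 0.014     ]
 [0.41433687 0.2478764  0.014     ]
 [0.57181139 0.01637197 0.014     ]]
[[274.67985516 201.70765287]
 [274.46489925 218.03578327]]
```

View pics/w2.png

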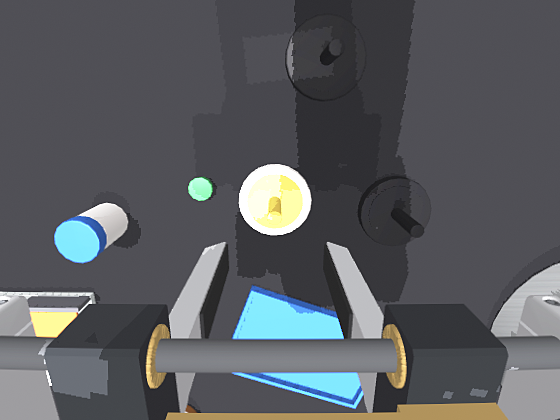

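The disc is at (275,200) with the stem directly between the fingers, matching the estimate. Black look-alikes are at (325,57) and (394,210), clear of the fingers.

Request:
play_rows(steps=[[[-0.0007, -0.0015, -0.04], 0], [[0, 0, -0.04], 0], [[0, 0, -0.0275], 0], [[0, 0, 0], 0], [[0, 0, 0], 0]])

```text
t: 6.8
position: [0.405, 0.2398, 0.046]
tcp_rot: [-0.285, 3.127, 0.001]
contact_force: [0.1, 0.4, -0.1]
finger_gap: 0.0568
grasp_force: 0.0
```

Request:
play_rows(steps=[[[0, 0, 0], 0], [[0, 0, 0], 0], [[0, 0, 0], 0], [[0, 0, 0], 0], [[0, 0, 0], 0], [[0, 0, 0.02], 0], [[0, 0, 0.04], 0], [[0, 0, 0.04], 0], [[0, 0, 0], 0]], grip=255)

```text
t: 7.92
position: [0.4058, 0.2407, 0.1481]
tcp_rot: [-0.287, 3.122, 0.002]
contact_force: [-0.8, -0.4, -1.3]
finger_gap: 0.0113
grasp_force: 30.0
```

Request:
play_rows(steps=[[[0.03, -0.04, 0], 0], [[0.03, -0.04, 0], 0], [[0.03, -0.04, 0], 0], [[0.03, -0.04, 0], 0], [[0.03, -0.04, 0], 0], [[0.03, -0.04, 0], 0], [[0.03, -0.04, 0], 0], [[0.0017, -0.003, 0], 0], [[0, 0, 0], 0], [[0, 0, 0], 0]])

```text
t: 9.18
position: [0.6143, -0.0418, 0.144]
tcp_rot: [0.289, -3.127, -0.001]
contact_force: [0.1, -0.1, -0.8]
finger_gap: 0.0114
grasp_force: 30.0
```

```bash
python3 c.py w3 gate_knob bay
```

```text
9.175 [ 0.6143 -0.0418  0.144 ] yaw 100.56845979527216 0.01144534323805809
gate_knob 0.61 [0.5963 0.0583 0.0501] [397. 218.]
```

View pics/w3.png

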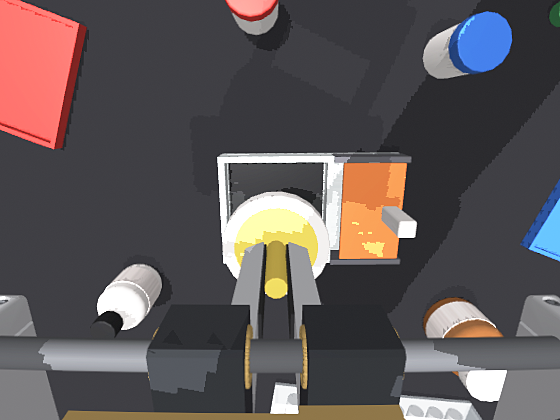

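The gate is fully open (its edge at column 342 is beyond the bay wall) and the disc hangs over the bay. Lowering.

Request:
play_rows(steps=[[[0.002, -0.0005, -0.03], 0], [[0, 0, -0.03], 0], [[0, 0, -0.01], 0], [[0, 0, 0], 0], [[0, 0, 0], 0]])

```text
t: 9.95
position: [0.6184, -0.0437, 0.0765]
tcp_rot: [-0.287, 3.126, -0.001]
contact_force: [-0.3, 0.4, -1.3]
finger_gap: 0.011
grasp_force: 30.0
```

Request:
play_rows(steps=[[[-0.0005, 0.0005, -0.008], 0], [[0, 0, -0.006], 0], [[0, 0, -0.004], 0], [[0, 0, -0.002], 0], [[0, 0, 0], 0], [[0, 0, 0], 0]])

```text
t: 10.7
position: [0.617, -0.0431, 0.0552]
tcp_rot: [-0.287, 3.128, -0.0]
contact_force: [0.3, -0.3, -1.4]
finger_gap: 0.011
grasp_force: 30.0
```

Request:
play_rows(steps=[[[0, 0, -0.0015], 0], [[0, 0, -0.001], 0], [[0, 0, 0], 0]])

```text
t: 11.08
position: [0.617, -0.0431, 0.053]
tcp_rot: [-0.287, 3.128, -0.0]
contact_force: [-2.3, 0.3, 3.5]
finger_gap: 0.0111
grasp_force: 30.0
```

Request:
play_rows(steps=[[[0, 0, 0], 0], [[0, 0, 0], 0], [[0, 0, 0], 0], [[0, 0, 0.02], 0], [[0, 0, 0.04], 0], [[-0.01, 0.05, 0.01], 0], [[-0.01, 0.05, 0], 0], [[0, 0, 0], 0], [[0, 0, 0], 0]], grip=110)

```text
t: 12.2
position: [0.5974, 0.0567, 0.1235]
tcp_rot: [-0.288, 3.127, -0.001]
contact_force: [1.0, -0.2, 0.2]
finger_gap: 0.0533
grasp_force: 0.0
```

```bash
python3 c.py w4 gate_knob cassette_stem
```

```text
12.2 [0.5974 0.0567 0.1235] yaw 100.51685221221544 0.053286424989803474
gate_knob 0.7 [0.5966 0.0571 0.0497] [277. 225.]
cassette_stem 0.88 [ 0.6198 -0.0387  0.0502] [150. 232.]
cassette_stem 0.61 [ 0.5726  0.3065 -0.0006] [539. 229.]
```

View pics/w4.png

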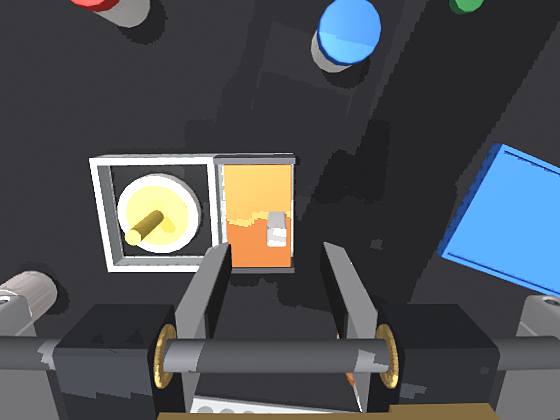

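The cassette lies flat in the bay at (158,212) and the knob at (277,232) sits between the fingers. Next: descend to the knob and grip it.

Request:
play_rows(steps=[[[0, 0, -0.035], 0], [[0, 0, -0.025], 0], [[0, 0, 0], 0], [[0, 0, 0], 0]])

```text
t: 12.85
position: [0.5977, 0.0564, 0.0635]
tcp_rot: [-0.286, 3.127, -0.0]
contact_force: [-0.4, 0.5, 0.2]
finger_gap: 0.054
grasp_force: 0.0
```

Request:
play_rows(steps=[[[0, 0, 0], 0], [[0, 0, 0], 0], [[0, 0, 0], 0], [[0, 0, 0], 0], [[0.0015, -0.008, 0], 0], [[0.0015, -0.008, 0], 0], [[0.0015, -0.008, 0], 0], [[0.0015, -0.008, 0], 0], [[0.0014, -0.008, 0], 0], [[0, 0, 0], 0], [[0, 0, 0], 0]], grip=255)

```text
t: 14.22
position: [0.6044, 0.0176, 0.0625]
tcp_rot: [-0.287, 3.128, 0.003]
contact_force: [0.3, 4.2, 1.2]
finger_gap: 0.0136
grasp_force: 30.0
```

Request:
play_rows(steps=[[[0.0003, -0.0015, 0], 0], [[0, 0, 0], 0], [[0, 0, 0], 0]])

```text
t: 14.6
position: [0.6044, 0.0175, 0.0625]
tcp_rot: [0.287, -3.128, -0.006]
contact_force: [-0.0, 10.2, 2.7]
finger_gap: 0.0139
grasp_force: 30.0
```

Request:
play_rows(steps=[[[0, 0, 0], 0], [[0, 0, 0], 0], [[0, 0, 0], 0], [[0, 0, 0.03], 0], [[0, 0, 0.05], 0]], grip=147)

```text
t: 15.22
position: [0.6029, 0.0152, 0.1411]
tcp_rot: [0.286, -3.124, -0.001]
contact_force: [0.5, -1.4, -0.4]
finger_gap: 0.0397
grasp_force: 0.0
```

Request:
play_rows(steps=[[[-0.0133, 0.0055, 0], -0.1765], [[-0.0133, 0.0055, 0], -0.1765], [[-0.0133, 0.0055, 0], -0.1765], [[-0.0133, 0.0055, 0], -0.1765], [[-0.0133, 0.0055, 0], -0.1765], [[-0.0133, 0.0055, 0], -0.1765], [[-0.0133, 0.0055, 0], -0.1765], [[-0.0133, 0.0055, 0], -0.1765], [[-0.0133, 0.0055, 0], -0.1765], [[-0.0133, 0.0055, 0], -0.1765], [[-0.0133, 0.0055, 0], -0.1765], [[0, 0, 0], 0]], grip=65)

```text
t: 16.73
position: [0.4578, 0.0759, 0.1424]
tcp_rot: [2.417, 2.006, -0.0]
contact_force: [0.0, 0.0, -0.2]
finger_gap: 0.0697
grasp_force: 0.0
```

```bash
python3 c.py w5 pot_blue_mid pot_red_a_mid gate_knob cassette_stem
```

```text
16.725 [0.4578 0.0759 0.1424] yaw -10.608517498629912 0.06968314852110999
pot_blue_mid 0.89 [0.4602 0.0749 0.0278] [278. 210.]
pot_red_a_mid 0.7 [ 0.4561 -0.0933  0.0303] [304. 364.]
gate_knob 0.79 [0.6051 0.0182 0.0518] [457. 251.]
cassette_stem 0.71 [ 0.6205 -0.0412  0.0483] [473. 305.]
```

View pics/w5.png

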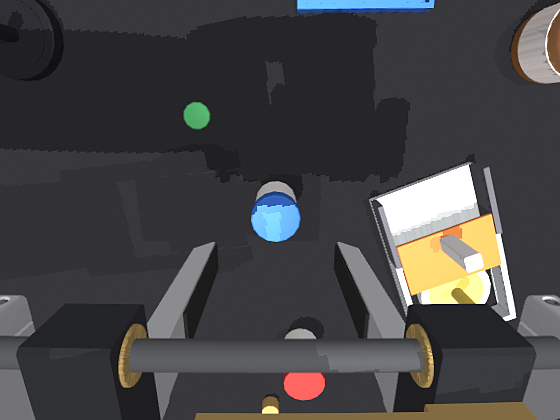

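The blue lid is at (275,217), centred between the fingers, and the gate is shut over the disc. Descending to grip it.

Request:
play_rows(steps=[[[0, 0.001, -0.04], 0], [[0, 0, -0.04], 0], [[0, 0, -0.024], 0], [[0, 0, 0], 0], [[0, 0, 0], 0]])

```text
t: 17.6
position: [0.4593, 0.0768, 0.0395]
tcp_rot: [2.418, 2.003, 0.002]
contact_force: [0.1, 0.3, 0.5]
finger_gap: 0.0699
grasp_force: 0.0
```

Request:
play_rows(steps=[[[0, 0, 0], 0], [[0, 0, 0], 0], [[0, 0, 0], 0], [[0, 0, 0], 0], [[0, 0, 0.02], 0], [[0, 0, 0.04], 0], [[0, 0, 0.02], 0], [[0, 0, 0], 0]], grip=255)

```text
t: 18.6
position: [0.4594, 0.0769, 0.1198]
tcp_rot: [2.418, 2.002, 0.004]
contact_force: [0.4, -0.0, -1.4]
finger_gap: 0.0392
grasp_force: 30.0
```

Request:
play_rows(steps=[[[0.0231, 0.0462, 0], 0], [[0.0231, 0.0462, 0], 0], [[0.0231, 0.0462, 0], 0], [[0.0231, 0.0462, 0], 0], [[0.0231, 0.0462, 0], 0], [[0, 0, 0], 0], [[0, 0, -0.03], 0], [[0, 0, -0.03], 0], [[0, 0, -0.01], 0], [[0, 0, 0], 0], [[0, 0, 0], 0]])

```text
t: 19.98
position: [0.5746, 0.308, 0.0497]
tcp_rot: [2.419, 2.003, 0.003]
contact_force: [-0.3, -0.3, -0.6]
finger_gap: 0.0394
grasp_force: 30.0
```

Request:
play_rows(steps=[[[0, 0, -0.003], 0], [[0, 0, -0.003], 0], [[0, 0, 0], 0], [[0, 0, 0], 0]])

```text
t: 20.48
position: [0.5741, 0.3081, 0.0428]
tcp_rot: [2.419, 2.004, 0.001]
contact_force: [0.7, -0.1, 0.4]
finger_gap: 0.0393
grasp_force: 30.0
```

Request:
play_rows(steps=[[[0, 0, -0.001], 0], [[0, 0, 0], 0]])

```text
t: 20.72
position: [0.5742, 0.3083, 0.0428]
tcp_rot: [2.419, 2.004, 0.001]
contact_force: [-2.3, -0.7, 6.6]
finger_gap: 0.0395
grasp_force: 30.0
```

Request:
play_rows(steps=[[[0, 0, 0], 0], [[0, 0, 0], 0], [[0, 0, 0], 0], [[0, 0, 0.04], 0], [[0, 0, 0.06], 0], [[0, 0, 0], 0]], grip=65)

```text
t: 21.48
position: [0.5773, 0.3092, 0.1478]
tcp_rot: [2.416, 2.001, 0.016]
contact_force: [0.0, 1.1, -0.8]
finger_gap: 0.0702
grasp_force: 0.0
```

Request:
play_rows(steps=[[[-0.0149, -0.0497, 0], 0], [[-0.0149, -0.0497, 0], 0], [[-0.0149, -0.0497, 0], 0], [[-0.0149, -0.0497, 0], 0], [[-0.0149, -0.0497, 0], 0], [[-0.0149, -0.0497, 0], 0], [[-0.0149, -0.0497, 0], 0], [[-0.0149, -0.0497, 0], 0], [[0, 0, 0], 0], [[0, 0, 0], 0]])

```text
t: 22.72
position: [0.4542, -0.0892, 0.1407]
tcp_rot: [-2.419, -2.002, 0.0]
contact_force: [0.8, -0.3, -0.6]
finger_gap: 0.07
grasp_force: 0.0
```

```bash
python3 c.py w6 pot_red_a_mid; cat > e.py <<'E'
import sys
from h import *
h=cv2.cvtColor(cv2.imread("pics/%s.png"%sys.argv[1]),cv2.COLOR_BGR2HSV)
m=(((h[...,0]<6)|(h[...,0]>174))&(h[...,1]>120)&(h[...,2]>70)).astype(np.uint8)
n,l,st,ce=cv2.connectedComponentsWithStats(m)
for i in range(1,n):
    if st[i,4]>300: print(st[i],ce[i],unproj("wrist",[ce[i]],.055))
E
python3 e.py w6
```

```text
22.725 [ 0.4542 -0.0892  0.1407] yaw -10.766661359252359 0.07004283844112018
pot_red_a_mid 0.6 [ 0.456  -0.0927  0.0273] [279. 214.]
[ 251  194   51   51 1990] [275.68090452 219.57487437] [[ 0.45374014 -0.08804511  0.055     ]]
[333 319  27  20 448] [344.51785714 329.17857143] [[ 0.49546749 -0.20167436  0.055     ]]
[ 216  372   43   30 1071] [237.34080299 384.97759104] [[ 0.38670181 -0.2458538   0.055     ]]
[ 329  372   58   41 2106] [355.17473884 393.08689459] [[ 0.49687044 -0.27691113  0.055     ]]
```

Request:
play_rows(steps=[[[0, 0, -0.04], 0], [[0, 0, -0.04], 0], [[0, 0, -0.0215], 0], [[0, 0, 0], 0], [[0, 0, 0], 0]])

```text
t: 23.45
position: [0.4554, -0.0893, 0.0408]
tcp_rot: [2.417, 2.005, 0.001]
contact_force: [0.2, -0.8, 0.3]
finger_gap: 0.07
grasp_force: 0.0
```

Request:
play_rows(steps=[[[0, 0, 0], 0], [[0, 0, 0], 0], [[0, 0, 0], 0], [[0, 0, 0], 0], [[0, 0, 0.02], 0], [[0, 0, 0.04], 0], [[0, 0, 0.02], 0], [[0, 0, 0], 0]], grip=255)

```text
t: 24.45
position: [0.4556, -0.0901, 0.1214]
tcp_rot: [2.417, 2.002, 0.002]
contact_force: [0.2, 0.1, -0.9]
finger_gap: 0.0391
grasp_force: 30.0
```

Request:
play_rows(steps=[[[0.0116, -0.0443, 0], 0], [[0.0116, -0.0443, 0], 0], [[0.0116, -0.0443, 0], 0], [[0.0116, -0.0443, 0], 0], [[0.0116, -0.0443, 0], 0], [[0.0116, -0.0443, 0], 0], [[0, 0, 0], 0], [[0, 0, -0.03], 0], [[0, 0, -0.03], 0], [[0, 0, -0.01], 0], [[0, 0, 0], 0], [[0, 0, 0], 0]])

```text
t: 25.95
position: [0.5248, -0.3558, 0.0512]
tcp_rot: [2.418, 2.003, 0.0]
contact_force: [0.2, -0.5, -1.2]
finger_gap: 0.0387
grasp_force: 30.0
```

Request:
play_rows(steps=[[[0, 0, -0.003], 0], [[0, 0, -0.003], 0], [[0, 0, -0.001], 0], [[0, 0, 0], 0], [[0, 0, 0], 0]])

```text
t: 26.58
position: [0.5244, -0.356, 0.0442]
tcp_rot: [2.419, 2.003, -0.0]
contact_force: [-2.0, 1.2, 5.2]
finger_gap: 0.0393
grasp_force: 30.0
```

Request:
play_rows(steps=[[[0, 0, 0], 0], [[0, 0, 0], 0], [[0, 0, 0], 0], [[0, 0, 0.04], 0], [[0, 0, 0.06], 0], [[-0.034, 0.0286, 0], 0], [[-0.034, 0.0286, 0], 0], [[-0.034, 0.0286, 0], 0], [[-0.034, 0.0286, 0], 0], [[0, 0, 0], 0], [[0, 0, 0], 0]], grip=65)

```text
t: 27.95
position: [0.3888, -0.2417, 0.1436]
tcp_rot: [2.418, 2.002, 0.0]
contact_force: [0.0, -0.1, 0.5]
finger_gap: 0.0702
grasp_force: 0.0
```

```bash
python3 c.py w7 pot_red_a_mid;python3 e.py w7
```

```text
27.95 [ 0.3888 -0.2417  0.1436] yaw -10.750073714682632 0.07019774046478765
pot_red_a_mid 0.58 [ 0.5249 -0.3603  0.031 ] [436. 300.]
[  371   170   130   152 13579] [432.10751896 230.82576037] [[ 0.51365758 -0.27640795  0.055     ]]
[ 250  193   50   50 1939] [274.44971635 218.0675606 ] [[ 0.38756043 -0.24111253  0.055     ]]
```

Request:
play_rows(steps=[[[-0.0005, 0, -0.04], 0], [[0, 0, -0.04], 0], [[0, 0, -0.023], 0], [[0, 0, 0], 0], [[0, 0, 0], 0]])

```text
t: 28.68
position: [0.3886, -0.242, 0.0409]
tcp_rot: [2.418, 2.003, 0.0]
contact_force: [0.4, -0.7, 0.0]
finger_gap: 0.0699
grasp_force: 0.0
```

Request:
play_rows(steps=[[[0, 0, 0], 0], [[0, 0, 0], 0], [[0, 0, 0], 0], [[0, 0, 0], 0], [[0, 0, 0.02], 0], [[0, 0, 0.04], 0], [[0, 0, 0.03], 0], [[0, 0, 0], 0]], grip=255)

```text
t: 29.68
position: [0.3888, -0.2422, 0.132]
tcp_rot: [2.416, 2.0, 0.001]
contact_force: [0.3, 0.4, -0.9]
finger_gap: 0.0396
grasp_force: 30.0
```

Request:
play_rows(steps=[[[0.037, -0.0122, 0], 0], [[0.037, -0.0122, 0], 0], [[0.037, -0.0122, 0], 0], [[0.037, -0.0122, 0], 0], [[0, 0, 0], 0], [[0, 0, 0], 0], [[0, 0, -0.03], 0], [[0, 0, -0.03], 0], [[0, 0, -0.02], 0], [[0, 0, 0], 0], [[0, 0, 0], 0]])

```text
t: 31.05
position: [0.5361, -0.2903, 0.0511]
tcp_rot: [2.418, 2.002, 0.0]
contact_force: [0.0, -0.1, -0.6]
finger_gap: 0.0391
grasp_force: 30.0
```

Request:
play_rows(steps=[[[0, 0, -0.003], 0], [[0, 0, -0.003], 0], [[0, 0, -0.001], 0], [[0, 0, 0], 0], [[0, 0, 0], 0]])

```text
t: 31.68
position: [0.5362, -0.2902, 0.0443]
tcp_rot: [2.419, 2.003, 0.0]
contact_force: [-2.2, 1.5, 5.3]
finger_gap: 0.0396
grasp_force: 30.0
```

Contact. Release, lift, retreat towards the robot and check.

Request:
play_rows(steps=[[[0, 0, 0], 0], [[0, 0, 0], 0], [[0, 0, 0], 0], [[0, 0, 0.04], 0], [[0, 0, 0.06], 0], [[0, 0, 0.06], 0], [[-0.04, 0.02, 0.03], 0], [[-0.05, 0.02, 0.02], 0], [[-0.04, 0.02, 0], 0], [[0, 0, 0], 0], [[0, 0, 0], 0]], grip=65)

```text
t: 33.05
position: [0.4061, -0.2302, 0.2532]
tcp_rot: [2.419, 2.003, 0.0]
contact_force: [1.0, 0.1, 0.2]
finger_gap: 0.07
grasp_force: 0.0
```

```bash
python3 -c "
from h import *
t=env.snapshot('top');s=env.snapshot('side')
A=cv2.resize(t[90:250,90:490],(800,320),interpolation=cv2.INTER_CUBIC)
B=cv2.resize(s[160:360,210:410],(280,280),interpolation=cv2.INTER_CUBIC)
C=cv2.resize(s[190:250,290:370],(373,280),interpolation=cv2.INTER_CUBIC)
D=np.zeros((280,147,3),np.uint8)
cv2.imwrite('pics/end.png',np.vstack([A,np.hstack([B,C,D])]));print(env.observe()['t'])"
```

```text
33.15
```

View pics/end.png

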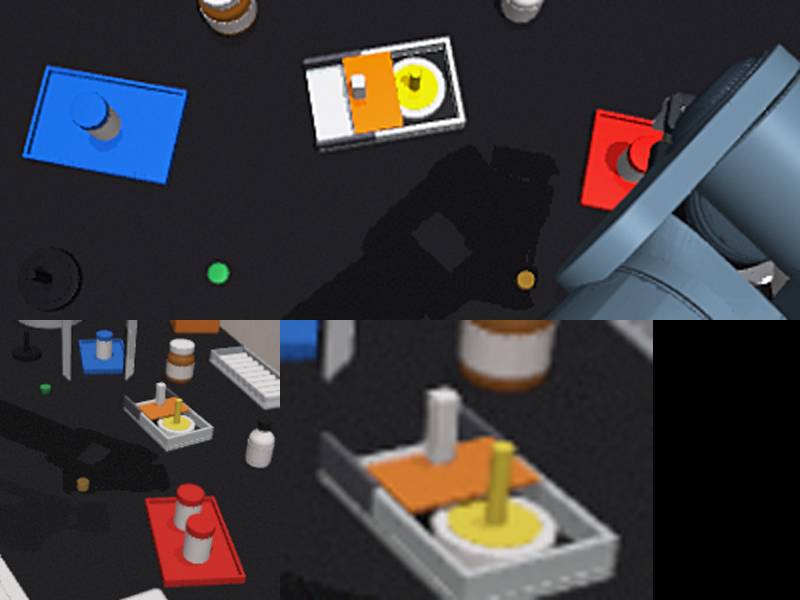

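The final picture shows the blue pot upright in the blue tray (crop (95,110)) and both red pots upright in the red tray. The cassette is flat in the bay with the gate shut over its rim at (375,85). Handing in.

```bash
python3 -c "
from station import env
print(env.close_job())"
```

```text
the job is handed in; nothing more can be done
None
```

The job is handed in at about 33 s: both red-lidded pots stand in the red tray, the blue-lidded pot stands in the blue tray, and the cassette lies flat in the bay with the gate shut over its rim and the gripper clear of everything.

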